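# Close the loaded sample chamber and hold its cover home

### The job

Close up the loaded sample chamber: turn the wing fastener on its front deck until its slot lines up with the two white marks, then put the loose cover on, with the fastener coming up through the slot in the cover. Press the cover down against its springy light seal until it sits flat on the metal rim, and finish while still holding it pressed there: it lifts as soon as it is let go, and I can lock the fastener only while you hold it. Leave the sample puck in its pocket and do not push away or knock over the objective, the bottle and the mirror mount standing behind.

Things in the scene. Friction and masses are not known exactly. Their poses are not given: they have to be found in the camera images.
- chamber: Fixed sample chamber: dark grey box 176 (its x) x 116 mm (its y) on a black breadboard 225 x 150 x 10. Origin: centre of the breadboard's underside, on the desk; z up, x from the fastener end (nearest the robot) to the far end; yaw within 0.35. Rim and front deck are one plane, 66 mm up. Mouth: x -36 to 76, y -44 to 44 mm. Fastener on the deck at x -64, y 0. Stands right of the robot's centre line.
- rim (a point): Centre of the chamber's rim plane (66 mm above the chamber's origin), axes as the chamber's. The cover is home when the cover's origin lies here, its axes parallel to the chamber's.
- seal (a joint): Black sprung light seal round the mouth, a ring 6 mm wide whose top stands 5 mm above the rim when free. Value in m: 0 free, 0.005 when the cover has been pressed down to the metal rim (travel ends at 0.006). It pushes back with 6 N at 0, rising evenly to 11 N at 0.005, so it carries the cover's weight.
- fastener (a joint): Angle of the steel wing fastener about its upright axis, rad, counter-clockwise positive from above. 0 = aligned: the wing, and the screwdriver slot along its top, lie along the chamber's y, in line with the two white marks. Starts at 0.8 to 1.45, turns with light friction (0.06 N m) from -0.35 to 1.75, no stop or detent at 0, stays where left. The cover passes over it only within about 0.15 rad of 0.
- fastener_grip (a point): Point on the fastener's axis 18 mm above the deck, at the height to grip; turns with the wing: x across its thickness, y along it. Wing 9 mm thick, 26 mm long, flat sides from 7 to 24 mm above the deck, rounded top at 28 mm, on a neck 8 mm round.
- cover: Loose cover: aluminium plate 172 (its x) x 112 x 4 mm, 0.2 to 0.4 kg. Origin: centre of the plate's underside; z up, slot end towards -x. Under it an 8 mm deep skirt with rounded foot, 106 x 82 mm outside, centred at x = 20 mm, enters the mouth with 3 mm play all round. Starts flat on its skirt on the desk (origin 8 mm up), left of the robot's centre line, slot end nearest the robot, yaw within 0.5.
- cover_handle (a point): Centre of the bar of the cover's black bow handle: x = 12, y = 0, 34 mm above the cover's origin. The bar runs along the cover's x, 82 mm long with 58 mm free between its posts, 12 mm wide, 10 mm high, 25 mm clear above the plate; pinch it across y.
- cover_slot (a point): Centre of the slot in the cover, in the plane of the plate's underside at x = -64, y = 0: 14.5 mm wide (x), 31 mm long (y); 2.5 mm or more of play all round the aligned wing.
- sample_puck: Loaded sample: aluminium disc 25 mm across, 11 mm high, lying loose in the pocket of the stage inside the chamber, its top about 24 mm below the rim. Origin: centre of its underside. Leave it there.
- puck_seat (a point): Centre of the floor of the stage's pocket (3 mm deep), where the puck's origin belongs.
- spare_objective: Bystander: microscope objective standing on end, 27 mm across, 50 mm high, beyond the chamber and the cover. Origin: centre of its underside.
- dropper_bottle: Bystander: amber dropper bottle, 33 mm across, 94 mm high, at the far left. Origin: centre of its underside.
- kinematic_mount: Bystander: small black mirror mount, 38 x 34 x 34 mm, beyond the cover. Origin: centre of its underside.

How it is judged:
By the outcome, as a careful person would: the job done as asked, in the order asked, and still so for the second after the job is handed in, while the arm keeps its last pose, push and grip.
It also fails if it takes over 51 s, if anything falls off the work surface, if the arm or the gripper's body presses on something with over 40 N, if the wrist force passes 120 N, or if a joint passes its speed limit or range.

### The arm

A 6-joint arm with a two-finger parallel gripper is mounted at the origin on a cart in front of the work surface, level with it; the furniture and walls round the work are solid. World frame = base frame: x ahead of the robot, y to its left, z up, the work surface at z = 0. Lengths are in m, angles in rad, forces in N, time in s.
With the tool pointing down it reaches from about 0.425 to 0.95 m from the base axis. Payload 3.5 kg.
Tool frame: the origin (TCP) lies on the centre line of the jaws, within the pads' length; the fingertips stand 11 mm ahead of it and the grasp point (between the pads) lies 8 mm behind it; y points along the fingers, x is the direction in which the jaws open and shut, and the axes are right-handed (so a half turn about y gives the same grasp; the last joint's range is limited). The gripper opens to 85 mm and grips with 20 to 120 N. Pads are 22 mm wide; open, the fingers measure 114 mm over their backs; the gripper's body (76 mm by 85 mm) begins 54 mm behind the grasp point. The pads swing forward as they close: fully open they stand 13 mm farther back than shut.
Start: joints at [0.959, 0.286, 1.577, -0, 1.279, -0.15], TCP at [0.301, 0.604, 0.242] pointing down, gripper open.
Joint ranges: [-2.77, 2.77], [-0.9, 2.22], [0.21, 2.48], [-1.53, 4.67], [0.24, 2.81], [-2.84, 2.84]. Speed limits (rad/s): [2.79, 2.79, 3.14, 3.14, 3.14, 3.14].

### API

Orientations are given as a unit quaternion [x, y, z, w].
In Python, from plant import get_state, read_camera, sign_off gives the robot as it stands.
- The arm moves only by the shell command python3 -m inch 'ROWS' [FORCE]. ROWS is JSON, a list of rows, each an object of numbers: "ax", "ay", "az": the turn, a rotation vector about the tool's x, y, z in rad; "x", "y", "z": the shift along the tool's x, y, z in mm; "hand": the closure, from -1 (fully open) to 1 (shut). In form: [{"ax": .., "ay": .., "az": .., "x": .., "y": .., "z": .., "hand": ..}, ...]. A call has 1 to 5 rows; each row shifts and turns the commanded pose from where the row before left it, along the tool's axes as they then stand; what a row does not reach is not made up. A row lasts 1/12 s, in which the tool goes at most 41.7 mm and 7.16 degrees, less where a joint would pass 70% of its speed; a pose out of reach is approached as far as the arm can. A call with a gripper value outside its range is refused whole. The fingers move at their own pace and stop on an object; FORCE is the grip in N (left out, the last holds). Time passes only in rows, so rows that do not move let the fingers close. It gives the time, the measured TCP pose, the force and the opening at its end, in the units of the state.
- get_state(): the state, without advancing time (a new reading comes with each control period).
- read_camera(name): name is "side" or "top" or "wrist"; returns a dict with "img" (400x640x3 uint8, red, green, blue), "fov_y" (degrees; the focal length in pixels is half the picture's height over the tangent of half this angle, whatever the lens; pixels are square), "cx", "cy" (the principal point, pixels), "T" (4x4, takes a point from camera to world coordinates); the wrist camera has in their place "T_tool_cam" (4x4, takes a point from camera to tool coordinates, whose origin is the TCP and whose axes are the tool frame's). Camera axes: x right, y down, z forward; pixel columns grow to the right and rows downward; lengths in m; the calibration is good to about 2 mm. The wrist camera is an equidistant fisheye: a pixel r from the principal point sees the ray r / f radians off the axis. A picture is of the moment at which its call begins: read the wrist's pose just before it. There is no depth.
- sign_off(): hands the job in, once; it reports no verdict.
The state is a dict: "time": time; "qpos": joint angles; "dq": joint speeds; "joint_efforts": joint torques, N m; "eef_pos": TCP position; "tcp_rot": TCP orientation; "contact_force": force on the tool from outside, world axes, zero at the start; "wrist_torque": the same for the moment, N m; "opening": opening from 0.0 (shut) to 1.0 (fully open).
Only numpy, scipy, OpenCV 4.12 (cv2) and the standard library are available. Lean on these libraries where they do the work, as an engineer would, in place of code of your own. Each camera call takes 0.05 s, during which the arm holds its last target. There are 200 camera calls.

## Working session

There is one attempt and no reset: what is moved stays moved. The work goes in short steps, Python scripts to look and compute and a shell command to move; the robot and the scene stay as the last step left them, time stands still between calls to the robot, and variables do not carry over. Pictures are saved under pics/ and viewed, about 8 in all and at most 12, crops included, and the job is handed in when it is done.

```bash
ls; mkdir -p pics
python3 - <<'E'
from plant import get_state, read_camera
import cv2,numpy as np
s=get_state();print({k:np.round(v,3).tolist() for k,v in s.items()})
for n in ["top","side"]:
    c=read_camera(n);cv2.imwrite(f"pics/{n}0.png",c["img"][:,:,::-1])
    print(n,c["fov_y"],c["cx"],c["cy"],np.round(c["T"],4).tolist())
c=read_camera("wrist");print(c["fov_y"],c["cx"],c["cy"],np.round(c["T_tool_cam"],4).tolist())
E
```

```text
pics
{'time': 0.0, 'qpos': [0.959, 0.287, 1.578, -0.0, 1.279, -0.15], 'dq': [0.001, 0.0, 0.001, 0.001, 0.0, -0.001], 'joint_efforts': [-0.002, -40.598, -29.262, -0.0, 0.006, 0.0], 'eef_pos': [0.3, 0.604, 0.241], 'tcp_rot': [0.601, 0.372, -0.373, -0.601], 'contact_force': [0.035, -0.665, 1.292], 'wrist_torque': [0.037, -0.023, -0.004], 'opening': 1.001}
top 52.875875937925095 313.47262219821386 198.4581215747633 [[0.0274, -0.9913, 0.1289, 0.4621], [-0.9996, -0.0265, 0.0089, 0.0964], [-0.0054, -0.1291, -0.9916, 0.909], [0.0, 0.0, 0.0, 1.0]]
side 56.991386493634614 318.2179900634855 196.13296285403234 [[1.0, -0.0047, 0.0006, 0.5758], [-0.0031, -0.5452, 0.8383, -0.6285], [-0.0036, -0.8383, -0.5452, 0.5285], [0.0, 0.0, 0.0, 1.0]]
65.70646984690485 322.45980378523944 194.4981318859365 [[1.0, -0.0007, -0.0002, 0.0009], [-0.0, -0.3188, 0.9478, -0.1314], [-0.0008, -0.9478, -0.3188, 0.0812], [0.0, 0.0, 0.0, 1.0]]
```

View pics/top0.png

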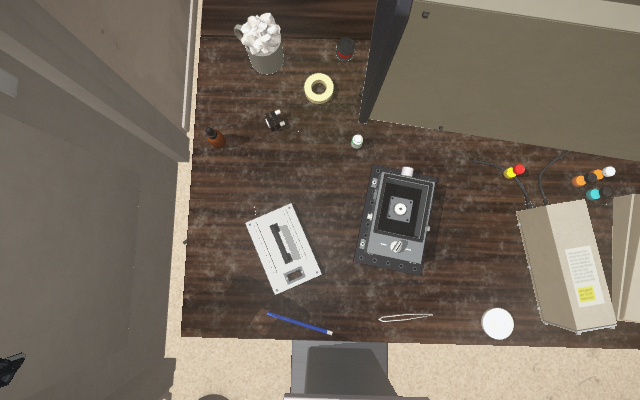

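The top view shows the chamber around (400,220) with the fastener at about (397,247), and the cover around (284,250) with its slot end at (293,273). The bottle is at (215,138), the mount at (275,120) and the objective at (357,142).

Run:
```python
import cv2,numpy as np
a=cv2.imread("pics/top0.png")
c=cv2.resize(a[155:305,230:450],None,fx=3.6,fy=3.6,interpolation=cv2.INTER_CUBIC)
cv2.imwrite("pics/topcrop.png",c);print(c.shape)
```

```text
(540, 792, 3)
```

View pics/topcrop.png

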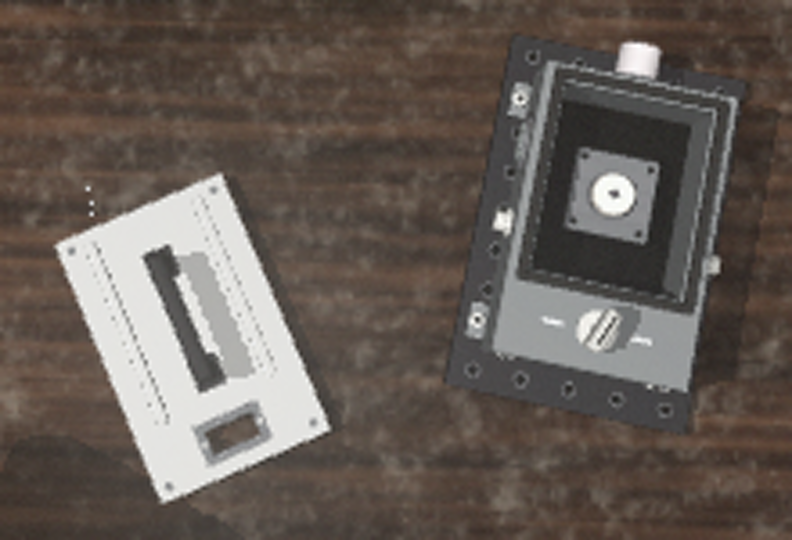

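View pics/side0.png

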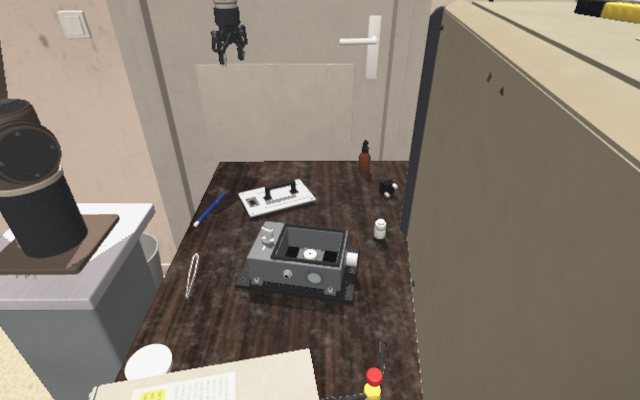

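Zoomed crop (3.6x, offset 230,155): cover corners (55,245), (222,173), (330,430), (163,503). Chamber rim corners (547,62), (740,97), (686,390), (495,350). White marks (552,322) and (641,341). The wing centre is about (603,328), with its slot running from (590,345) to (615,313). In the side view nothing blocks the space above the work, and the tall cabinet stands beyond the objects.

```bash
cat > h.py <<'E'
import numpy as np, cv2
from scipy.optimize import least_squares
from scipy.spatial.transform import Rotation as R
from plant import get_state, read_camera
def wpose(s):
    T=np.eye(4);T[:3,:3]=R.from_quat(s["tcp_rot"]).as_matrix();T[:3,3]=s["eef_pos"];return T
def shot(n):
    s=get_state();c=read_camera(n)
    if n=="wrist": c["T"]=wpose(s)@c["T_tool_cam"]
    c["fish"]=n=="wrist";c["f"]=200/np.tan(np.radians(c["fov_y"]/2));return c,s
def proj(c,P):
    P=np.atleast_2d(P);q=(P-c["T"][:3,3])@c["T"][:3,:3]
    if c["fish"]:
        r=np.hypot(q[:,0],q[:,1]);k=np.arctan2(r,q[:,2])/np.maximum(r,1e-9)*c["f"]
        return q[:,:2]*k[:,None]+[c["cx"],c["cy"]]
    return q[:,:2]/q[:,2:]*c["f"]+[c["cx"],c["cy"]]
def back(c,uv,z):
    d=(np.atleast_2d(uv)-[c["cx"],c["cy"]])/c["f"]
    if c["fish"]:
        r=np.linalg.norm(d,axis=1);q=np.c_[d*(np.sin(r)/np.maximum(r,1e-9))[:,None],np.cos(r)]
    else: q=np.c_[d,np.ones(len(d))]
    w=q@c["T"][:3,:3].T;o=c["T"][:3,3];return o+w*((z-o[2])/w[:,2])[:,None]
def place(p,L):  # p=x,y,z,yaw
    L=np.atleast_2d(L);return L@R.from_euler("z",p[3]).as_matrix().T+p[:3]
def fit(c,uv,L,z,g):  # planar pose from pixels uv of local points L
    f=lambda p:(proj(c,place([p[0],p[1],z,p[2]],L))-uv).ravel()
    r=least_squares(f,g);return r.x,np.abs(r.fun).max()
def tyaw(s): x=R.from_quat(s["tcp_rot"]).as_matrix()[:,0];return np.arctan2(x[1],x[0])
def go(s,xyz,yaw): # mm shift in final tool axes (tool down at yaw), total ay
    d=(np.array(xyz)-s["eef_pos"])*1000;c,n=np.cos(yaw),np.sin(yaw)
    c0,n0=np.cos(tyaw(s)),np.sin(tyaw(s))
    print("ay",round((tyaw(s)-yaw),3),"| after turn x,y,z",np.round([c*d[0]+n*d[1],-d[2],-n*d[0]+c*d[1]],1),
     "| before turn",np.round([c0*d[0]+n0*d[1],-d[2],-n0*d[0]+c0*d[1]],1))
E
python3 - <<'E'
from h import *
c,s=shot("top")
k=lambda u:np.array(u)/3.6+[230,155]-0.4
cov,e1=fit(c,k([(55,245),(222,173),(330,430),(163,503)]),[(86,56,4),(86,-56,4),(-86,-56,4),(-86,56,4)]*np.array(1e-3),.008,[.45,.2,.3])
ch,e2=fit(c,k([(547,62),(740,97),(686,390),(495,350)]),[(88,58,66),(88,-58,66),(-88,-58,66),(-88,58,66)]*np.array(1e-3),0,[.45,-.05,0])
print("cover",cov.round(4),e1,"chamber",ch.round(4),e2)
w=back(c,k([(552,322),(641,341),(590,345),(615,313)]),.066)
print("marks",w.round(4).tolist(), "mid",w[:2].mean(0))
f=place([*ch[:2],0,ch[2]],[-.064,0,.066])[0];print("fast",f)
d=back(c,k([(590,345),(615,313)]),.094);v=d[1]-d[0];print("slot mid",d.mean(0),"wing ang",np.arctan2(v[1],v[0])-ch[2]-np.pi/2)
print("tool yaw",tyaw(s))
for pt,h in (((357,142),.045),((275,120),.03),((215,138),.05)): print(back(c,[pt],h).round(3))
E
```

```text
cover [0.4664 0.169  0.4357] 0.3999746547838754 chamber [ 0.5386 -0.0808 -0.1761] 1.1860598319093185
marks [[0.48, -0.0431, 0.066], [0.4705, -0.0945, 0.066], [0.4674, -0.0651, 0.066], [0.4861, -0.0795, 0.066]] mid [ 0.47522214 -0.06880016  0.066     ]
fast [ 0.47554003 -0.06954303  0.066     ]
slot mid [ 0.47627375 -0.06669057  0.094     ] wing ang -2.049601971583468
tool yaw 1.108996340231555
[[0.703 0.012 0.045]]
[[0.753 0.196 0.03 ]]
[[0.702 0.324 0.05 ]]
```

```bash
python3 -c "
from h import *
go(get_state(),[.4755,-.0690,.17],.916)"
```

```text
ay 0.193 | after turn x,y,z [-427.2   71.4 -548.6] | before turn [-524.5   71.4 -456.5]
```

```bash
python3 -m inch '[{"ay":0.0965},{"ay":0.0965},{"x":-23.7,"y":4,"z":-30.5},{"x":-23.7,"y":4,"z":-30.5},{"x":-23.7,"y":4,"z":-30.5}]'
python3 -m inch '[{"x":-23.7,"y":4,"z":-30.5},{"x":-23.7,"y":4,"z":-30.5},{"x":-23.7,"y":4,"z":-30.5},{"x":-23.7,"y":4,"z":-30.5},{"x":-23.7,"y":4,"z":-30.5}]'
python3 -m inch '[{"x":-23.7,"y":4,"z":-30.5,"hand":0.2},{"x":-23.7,"y":4,"z":-30.5},{"x":-23.7,"y":4,"z":-30.5},{"x":-23.7,"y":4,"z":-30.5},{"x":-23.7,"y":4,"z":-30.5}]'
python3 -m inch '[{"x":-23.7,"y":4,"z":-30.5},{"x":-23.7,"y":4,"z":-30.5},{"x":-23.7,"y":4,"z":-30.5},{"x":-23.7,"y":4,"z":-30.5},{"x":-23.7,"y":4,"z":-30.5}]'
python3 -m inch '[{},{}]'
python3 - <<'E'
from h import *
c,s=shot("wrist");cv2.imwrite("pics/w1.png",c["img"][:,:,::-1])
go(s,[.4755,-.0690,.083],.916);print(s["qpos"],s["opening"],s["contact_force"])
F=np.array([.4755,-.0695,.066]);print(proj(c,[F,F+[0,0,.028]]).round(1))
E
```

```text
ay 0.193 | after turn x,y,z [-427.2  158.4 -548.6] | before turn [-524.5  158.4 -456.5]
[ 9.58995079e-01  2.86888046e-01  1.57762294e+00 -2.37249845e-05
  1.27858392e+00 -1.49995801e-01] 0.9981914139738257 [ 0.11546478 -0.00493615 -0.51029522]
[[ 87.5 378.9]
 [ 81.9 387.4]]validation failed for argument at $[0]...
validation failed for argument at $[0]...
validation failed for argument at $[0]...
validation failed for argument at $[0]...
validation failed for argument at $[0]...
```

View pics/w1.png

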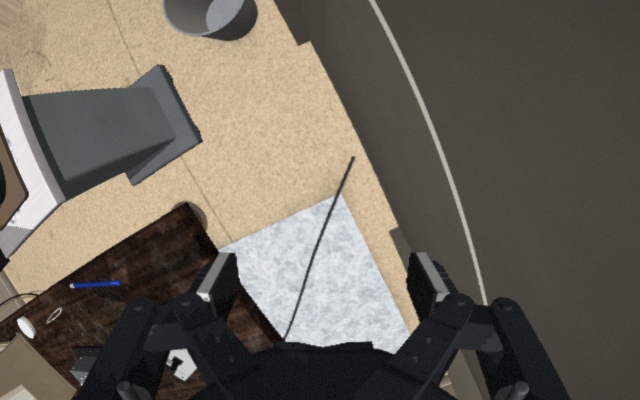

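Every call was refused, so all seven keys are probably required in each row. The arm has not moved: the picture shows the open gripper still at its start pose.

```bash
python3 -m inch '[{"ax":0,"ay":0.0965,"az":0,"x":0,"y":0,"z":0,"hand":-1},{"ax":0,"ay":0.0965,"az":0,"x":0,"y":0,"z":0,"hand":-1}]'
python3 -c "
from h import *
go(get_state(),[.4755,-.0690,.17],.916)"
```

```text
time: 0.42
eef_pos: [0.3007, 0.6042, 0.242]
tcp_rot: [0.635, 0.311, -0.311, -0.635]
contact_force: [0.2, -0.4, -0.3]
opening: 0.995
ay -0.005 | after turn x,y,z [-427.5   72.  -548.7] | before turn [-425.    72.  -550.6]
```

```bash
python3 -m inch '[{"ax":0,"ay":0,"az":0,"x":-23.7,"y":4,"z":-30.5,"hand":-1},{"ax":0,"ay":0,"az":0,"x":-23.7,"y":4,"z":-30.5,"hand":-1},{"ax":0,"ay":0,"az":0,"x":-23.7,"y":4,"z":-30.5,"hand":-1},{"ax":0,"ay":0,"az":0,"x":-23.7,"y":4,"z":-30.5,"hand":-1},{"ax":0,"ay":0,"az":0,"x":-23.7,"y":4,"z":-30.5,"hand":-1}]'
python3 -m inch '[{"ax":0,"ay":0,"az":0,"x":-23.7,"y":4,"z":-30.5,"hand":-1},{"ax":0,"ay":0,"az":0,"x":-23.7,"y":4,"z":-30.5,"hand":-1},{"ax":0,"ay":0,"az":0,"x":-23.7,"y":4,"z":-30.5,"hand":-1},{"ax":0,"ay":0,"az":0,"x":-23.7,"y":4,"z":-30.5,"hand":-1},{"ax":0,"ay":0,"az":0,"x":-23.7,"y":4,"z":-30.5,"hand":-1}]' | grep -v rot
python3 -m inch '[{"ax":0,"ay":0,"az":0,"x":-23.7,"y":4,"z":-30.5,"hand":0.2},{"ax":0,"ay":0,"az":0,"x":-23.7,"y":4,"z":-30.5,"hand":0.2},{"ax":0,"ay":0,"az":0,"x":-23.7,"y":4,"z":-30.5,"hand":0.2},{"ax":0,"ay":0,"az":0,"x":-23.7,"y":4,"z":-30.5,"hand":0.2},{"ax":0,"ay":0,"az":0,"x":-23.7,"y":4,"z":-30.5,"hand":0.2}]' | grep eef
python3 -m inch '[{"ax":0,"ay":0,"az":0,"x":-23.7,"y":4,"z":-30.5,"hand":0.2},{"ax":0,"ay":0,"az":0,"x":-23.7,"y":4,"z":-30.5,"hand":0.2},{"ax":0,"ay":0,"az":0,"x":-23.7,"y":4,"z":-30.5,"hand":0.2},{"ax":0,"ay":0,"az":0,"x":0,"y":0,"z":0,"hand":0.2},{"ax":0,"ay":0,"az":0,"x":0,"y":0,"z":0,"hand":0.2}]'
python3 - <<'E'
from h import *
c,s=shot("wrist");cv2.imwrite("pics/w2.png",c["img"][:,:,::-1])
go(s,[.4755,-.0690,.083],.916);print(s["qpos"],s["opening"],s["contact_force"])
F=np.array([.4755,-.0695,.066]);print(proj(c,[F,F+[0,0,.028]]).round(1))
E
```

```text
time: 0.83
eef_pos: [0.3495, 0.4158, 0.222]
tcp_rot: [0.634, 0.313, -0.313, -0.634]
contact_force: [1.1, -0.3, -0.3]
opening: 1.004
time: 1.25
eef_pos: [0.3983, 0.2289, 0.2023]
contact_force: [1.4, 0.8, 0.3]
opening: 0.997
eef_pos: [0.4471, 0.0418, 0.1824]
time: 2.08
eef_pos: [0.4764, -0.0701, 0.1701]
tcp_rot: [-0.635, -0.311, 0.312, 0.635]
contact_force: [0.2, -0.3, -0.2]
opening: 0.402
ay -0.004 | after turn x,y,z [ 0.3 87.1  1.4] | before turn [ 0.3 87.1  1.4]
[-3.57366139e-01 -7.27896226e-02  2.10572955e+00  2.73364808e-04
  1.10941248e+00 -1.26948235e+00] 0.40153380249010334 [ 0.21551783 -0.34072879 -0.19281654]
[[321.1 195.9]
 [321.  208.5]]
```

View pics/w2.png

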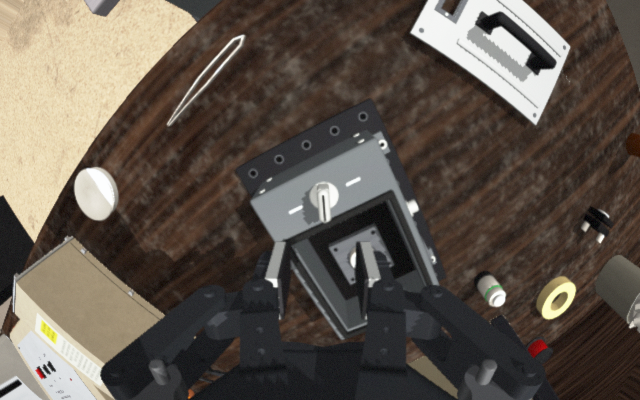

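The wrist view shows the wing at (323,200), within 2 px of the prediction, standing upright in the picture. That means the jaws open across its thickness. The white marks are at (295,210) and (353,181). I'll zoom in once to refine the chamber pose.

Run:
```python
import cv2
a=cv2.imread("pics/w2.png")
cv2.imwrite("pics/w2c.png",cv2.resize(a[95:265,230:455],None,fx=3.5,fy=3.5,interpolation=cv2.INTER_CUBIC))
```

```text
(no output)
```

View pics/w2c.png

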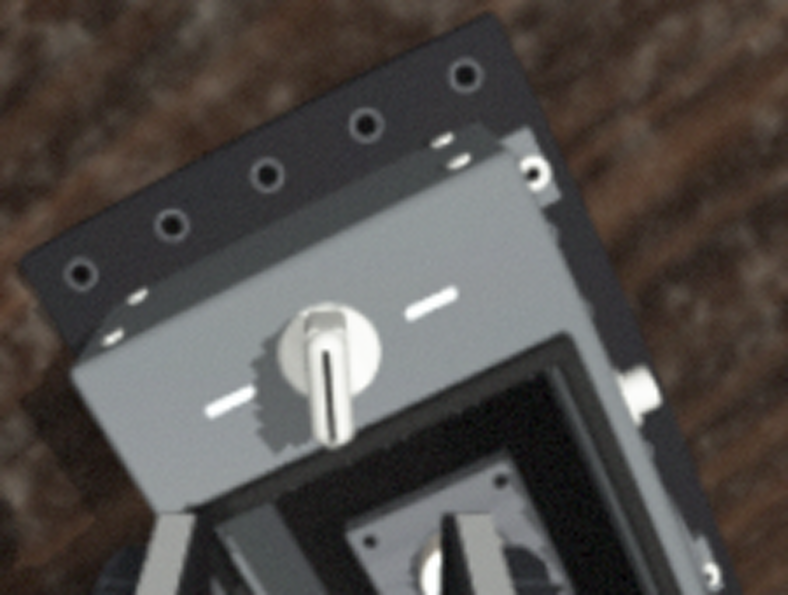

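Run:
```python
from h import *
c,s=shot("wrist")
k=lambda u:np.array(u)/3.5+[230,95]-0.36
uv=k([(512,146),(75,373),(432,303),(231,402)])
def f(p):
    L=np.array([(-88,58,66),(-88,-58,66),(-64,p[3],66),(-64,-p[3],66)])/1e3
    L[2:,1]=[p[3],-p[3]]
    return (proj(c,place([p[0],p[1],0,p[2]],L))-uv).ravel()
r=least_squares(f,[.5386,-.0808,-.176,.026]);ch=r.x;print(ch.round(4),r.fun.round(2))
F=place([*ch[:2],0,ch[2]],[-.064,0,.066])[0];print("fast",F.round(4))
d=back(c,k([(326,348),(332,428)]),.094);v=d[1]-d[0];print("slot mid",d.mean(0).round(4),np.linalg.norm(v),"ang",np.arctan2(v[1],v[0])-ch[2]-np.pi/2,"wing x yaw",np.arctan2(v[1],v[0])-np.pi/2)
go(s,[*F[:2],.083],np.arctan2(v[1],v[0])-np.pi/2)
print(tyaw(s))
```

```text
[ 0.5396 -0.0767 -0.1732  0.026 ] [ 0.87 -0.25 -2.33  0.82  0.58 -0.26  0.74 -0.04]
fast [ 0.4765 -0.0657  0.066 ]
slot mid [ 0.4746 -0.0653  0.094 ] 0.017529663650338236 ang -1.9836918576766847 wing x yaw -2.1569021207855097
ay 3.071 | after turn x,y,z [-2.8 87.1 -1.4] | before turn [ 2.7 87.1  1.6]
0.9140854764634111
```

```bash
python3 -m inch '[{"ax":0,"ay":-0.035,"az":0,"x":2,"y":22,"z":2.5,"hand":0.2},{"ax":0,"ay":0,"az":0,"x":0,"y":25,"z":0,"hand":0.2},{"ax":0,"ay":0,"az":0,"x":0,"y":25,"z":0,"hand":0.2},{"ax":0,"ay":0,"az":0,"x":0,"y":15,"z":0,"hand":0.2},{"ax":0,"ay":0,"az":0,"x":0,"y":0,"z":0,"hand":0.2}]' 25
python3 -m inch '[{"ax":0,"ay":0,"az":0,"x":0,"y":0,"z":0,"hand":1},{"ax":0,"ay":0,"az":0,"x":0,"y":0,"z":0,"hand":1},{"ax":0,"ay":0,"az":0,"x":0,"y":0,"z":0,"hand":1},{"ax":0,"ay":0,"az":0,"x":0,"y":0,"z":0,"hand":1},{"ax":0,"ay":0,"az":0,"x":0,"y":0,"z":0,"hand":1}]' 25
python3 - <<'E'
from h import *
s=get_state();print(tyaw(s),s["wrist_torque"])
c,s=shot("wrist");cv2.imwrite("pics/w3.png",cv2.resize(c["img"][100:400,170:470,::-1],None,fx=2,fy=2))
E
```

```text
time: 2.6
eef_pos: [0.4725, -0.0626, 0.0798]
tcp_rot: [-0.626, -0.323, 0.326, 0.63]
contact_force: [-0.6, -0.7, -0.5]
opening: 0.4
time: 3.02
eef_pos: [0.4737, -0.0669, 0.0841]
tcp_rot: [0.629, 0.322, -0.327, -0.627]
contact_force: [-8.7, -9.1, -0.3]
opening: 0.097
0.9546286314926421 [-1.27211192  1.27080452  0.03105424]
```

View pics/w3.png

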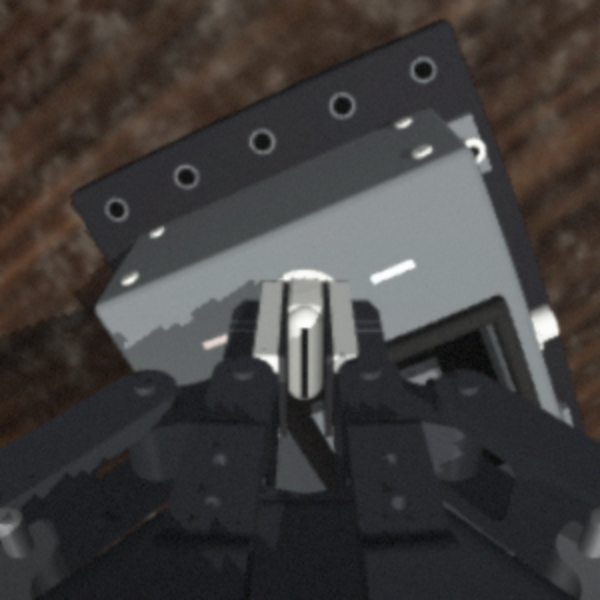

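The jaws hold the wing, with the slot visible between the pads at (305,330)–(305,395). A side force of about 12 N pushes the tool toward its -x, so I'll ease that off first and then turn.

```bash
python3 -m inch '[{"ax":0,"ay":0,"az":0,"x":-1,"y":0,"z":0,"hand":1},{"ax":0,"ay":0,"az":0,"x":0,"y":0,"z":0,"hand":1},{"ax":0,"ay":0,"az":0,"x":0,"y":0,"z":0,"hand":1}]' 25
python3 -c "
from h import *
s=get_state();print(tyaw(s),R.from_quat(s['tcp_rot']).as_matrix().T@s['contact_force'],s['wrist_torque'],'turn to align',tyaw(s)+.1745, R.from_quat(s['tcp_rot']).as_matrix()[:,1])"
```

```text
time: 3.32
eef_pos: [0.4737, -0.067, 0.0842]
tcp_rot: [0.629, 0.323, -0.326, -0.628]
contact_force: [-5.8, -5.4, -1.2]
opening: 0.098
0.9533533915069051 [-7.74292216  1.23984284  1.63754369] [-0.79094826  0.93469815  0.01171953] turn to align 1.1278533915069051 [-0.00367052 -0.00302221 -0.9999887 ]
```

```bash
python3 -m inch '[{"ax":0,"ay":0.11,"az":0,"x":-1.5,"y":0,"z":0,"hand":1},{"ax":0,"ay":0.113,"az":0,"x":0,"y":0,"z":0,"hand":1},{"ax":0,"ay":0.113,"az":0,"x":0,"y":0,"z":0,"hand":1},{"ax":0,"ay":0.113,"az":0,"x":0,"y":0,"z":0,"hand":1},{"ax":0,"ay":0.113,"az":0,"x":0,"y":0,"z":0,"hand":1}]' 25
python3 -c "
from h import *
s=get_state();print(tyaw(s),R.from_quat(s['tcp_rot']).as_matrix().T@s['contact_force'],s['wrist_torque'],'turn to align',tyaw(s)+.1745)"
```

```text
time: 3.73
eef_pos: [0.4745, -0.0664, 0.0842]
tcp_rot: [-0.694, -0.136, 0.134, 0.694]
contact_force: [1.6, 2.4, -5.5]
opening: 0.099
0.3838610039210425 [2.37424406 5.51345101 1.66594694] [ 0.45703344 -0.2815379   0.10050788] turn to align 0.5583610039210425
```

```bash
python3 -m inch '[{"ax":0,"ay":0.112,"az":0,"x":0,"y":0,"z":0,"hand":1},{"ax":0,"ay":0.112,"az":0,"x":0,"y":0,"z":0,"hand":1},{"ax":0,"ay":0.112,"az":0,"x":0,"y":0,"z":0,"hand":1},{"ax":0,"ay":0.112,"az":0,"x":0,"y":0,"z":0,"hand":1},{"ax":0,"ay":0.112,"az":0,"x":0,"y":0,"z":0,"hand":1}]' 25
python3 -m inch '[{"ax":0,"ay":0,"az":0,"x":0,"y":0,"z":0,"hand":1},{"ax":0,"ay":0,"az":0,"x":0,"y":0,"z":0,"hand":1}]' 25
python3 -c "
from h import *
s=get_state();print(tyaw(s),R.from_quat(s['tcp_rot']).as_matrix().T@s['contact_force'],s['wrist_torque'],'turn to align',tyaw(s)+.1745)"
```

```text
time: 4.15
eef_pos: [0.4757, -0.0663, 0.0842]
tcp_rot: [-0.704, 0.06, -0.064, 0.705]
contact_force: [6.1, 2.9, -9.4]
opening: 0.094
time: 4.32
eef_pos: [0.4758, -0.0663, 0.0842]
tcp_rot: [-0.704, 0.059, -0.063, 0.705]
contact_force: [5.9, 3.5, -8.6]
opening: 0.1
-0.17202454132440906 [5.12978761 8.64636921 4.44120989] [ 0.41576517 -0.81767689 -0.03269564] turn to align 0.0024754586755909302
```

```bash
python3 -m inch '[{"ax":0,"ay":0.003,"az":0,"x":1,"y":0,"z":0,"hand":1},{"ax":0,"ay":0,"az":0,"x":0,"y":0,"z":0,"hand":1},{"ax":0,"ay":0,"az":0,"x":0,"y":0,"z":0,"hand":0.3},{"ax":0,"ay":0,"az":0,"x":0,"y":0,"z":0,"hand":0.3},{"ax":0,"ay":0,"az":0,"x":0,"y":0,"z":0,"hand":0.3}]' 25
python3 -m inch '[{"ax":0,"ay":0,"az":0,"x":0,"y":-15,"z":0,"hand":0.3},{"ax":0,"ay":0,"az":0,"x":0,"y":-25,"z":0,"hand":0.3},{"ax":0,"ay":0,"az":0,"x":0,"y":-35,"z":0,"hand":0.3},{"ax":0,"ay":0,"az":0,"x":0,"y":-15,"z":0,"hand":0.3},{"ax":0,"ay":0,"az":0,"x":0,"y":0,"z":0,"hand":0.3}]' 25
python3 - <<'E'
from h import *
c,s=shot("wrist");cv2.imwrite("pics/w4.png",cv2.resize(c["img"][80:260,220:450,::-1],None,fx=3.4,fy=3.4,interpolation=cv2.INTER_CUBIC))
print(proj(c,[[.4755,-.0682,.066],[.4755,-.0682,.094]]))
cov=[.4664,.169,.008,.4357]
H=place(cov,[.012,0,.034])[0];print(H,s["qpos"])
go(s,[H[0],H[1],.16],.4357+np.pi/2);go(s,[H[0],H[1],.16],.4357-np.pi/2)
E
```

```text
time: 4.73
eef_pos: [0.4759, -0.0681, 0.0845]
tcp_rot: [0.705, -0.061, 0.062, -0.704]
contact_force: [0.8, 0.1, -0.6]
opening: 0.35
time: 5.15
eef_pos: [0.4782, -0.069, 0.179]
tcp_rot: [0.706, -0.058, 0.065, -0.703]
contact_force: [1.2, 0.6, 0.5]
opening: 0.349
[[316.52950298 194.44713298]
 [316.24385854 206.48030837]]
[0.4772789  0.17406454 0.042     ] [-3.53268173e-01 -8.64732009e-02  2.10096118e+00 -7.31125512e-04
  1.11635337e+00 -1.78906072e-01]
ay -2.181 | after turn x,y,z [ 220.7   19.  -101.7] | before turn [-43.   19.  239.2]
ay 0.961 | after turn x,y,z [-220.7   19.   101.7] | before turn [-43.   19.  239.2]
```

View pics/w4.png

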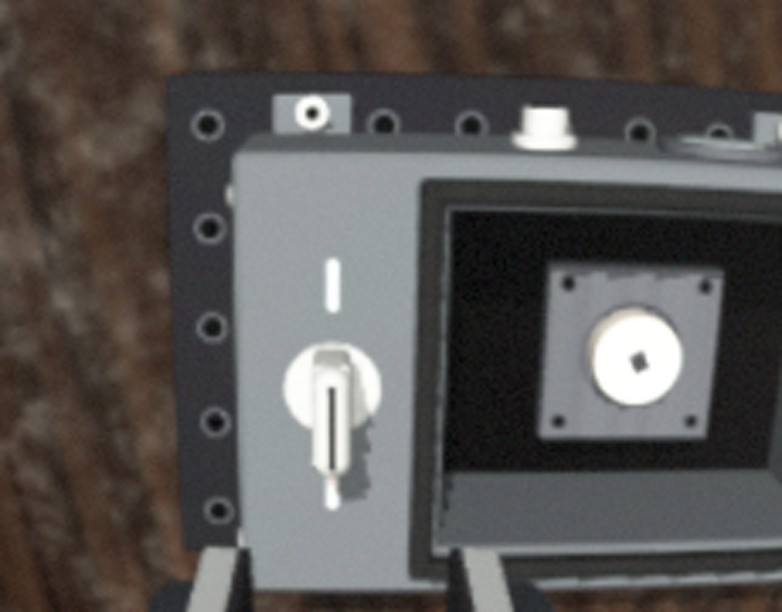

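The slot (x=332, y 385–465) is in line with the white marks at (332,285) and (332,490), so the fastener is aligned. The puck is in its pocket at (637,358). Next is the cover.

```bash
python3 -m inch '[{"ax":0,"ay":0,"az":0,"x":-6,"y":0,"z":34.2,"hand":-0.2},{"ax":0,"ay":0,"az":0,"x":-6,"y":0,"z":34.2,"hand":-0.2},{"ax":0,"ay":0,"az":0,"x":-6,"y":0,"z":34.2,"hand":-0.2},{"ax":0,"ay":0,"az":0,"x":-6,"y":0,"z":34.2,"hand":-0.2},{"ax":0,"ay":0,"az":0,"x":-6,"y":0,"z":34.2,"hand":-0.2}]' |grep eef
python3 -m inch '[{"ax":0,"ay":0,"az":0,"x":-6.5,"y":0,"z":34,"hand":-0.2},{"ax":0,"ay":0,"az":0,"x":-6.5,"y":0,"z":34,"hand":-0.2},{"ax":0,"ay":0.12,"az":0,"x":0,"y":0,"z":0,"hand":-0.2},{"ax":0,"ay":0.12,"az":0,"x":0,"y":0,"z":0,"hand":-0.2},{"ax":0,"ay":0.12,"az":0,"x":0,"y":0,"z":0,"hand":-0.2}]' |grep eef
python3 -m inch '[{"ax":0,"ay":0.12,"az":0,"x":0,"y":0,"z":0,"hand":-0.2},{"ax":0,"ay":0.12,"az":0,"x":0,"y":0,"z":0,"hand":-0.2},{"ax":0,"ay":0.12,"az":0,"x":0,"y":0,"z":0,"hand":-0.2},{"ax":0,"ay":0.12,"az":0,"x":0,"y":0,"z":0,"hand":-0.2},{"ax":0,"ay":0.12,"az":0,"x":0,"y":0,"z":0,"hand":-0.2}]'
python3 -m inch '[{"ax":0,"ay":0,"az":0,"x":0,"y":0,"z":0,"hand":-0.2},{"ax":0,"ay":0,"az":0,"x":0,"y":0,"z":0,"hand":-0.2}]'
python3 - <<'E'
from h import *
c,s=shot("wrist");cv2.imwrite("pics/w5.png",c["img"][:,:,::-1])
cov=[.4664,.169,.008,.4357]
print(proj(c,place(cov,[[.012,0,.039],[.053,0,.039],[-.029,0,.039]])).round(1).tolist())
print(proj(c,place(cov,np.array([(86,56,4),(86,-56,4),(-86,-56,4),(-86,56,4)])/1e3)).round(1).tolist())
H=place(cov,[.012,0,.034])[0]
go(s,[H[0],H[1],.034],.4357-np.pi/2);print(s["qpos"])
E
```

```text
eef_pos: [0.4739, 0.1073, 0.1716]
eef_pos: [0.4729, 0.1759, 0.1713]
time: 6.45
eef_pos: [0.4731, 0.175, 0.1714]
tcp_rot: [0.596, -0.382, 0.381, -0.594]
contact_force: [-0.3, 0.8, -0.1]
opening: 0.598
time: 6.62
eef_pos: [0.4734, 0.175, 0.1719]
tcp_rot: [0.598, -0.38, 0.378, -0.596]
contact_force: [0.2, -0.2, 0.5]
opening: 0.601
[[325.4, 187.6], [325.7, 140.6], [325.1, 230.4]]
[[265.7, 101.0], [385.2, 101.6], [375.2, 263.1], [273.7, 262.9]]
ay 0.004 | after turn x,y,z [  2.5 137.9   3.1] | before turn [  2.5 137.9   3.1]
[ 1.53001421e-01 -1.90944645e-02  2.05069251e+00 -3.06137512e-04
  1.11257408e+00  1.28420062e+00]
```

View pics/w5.png

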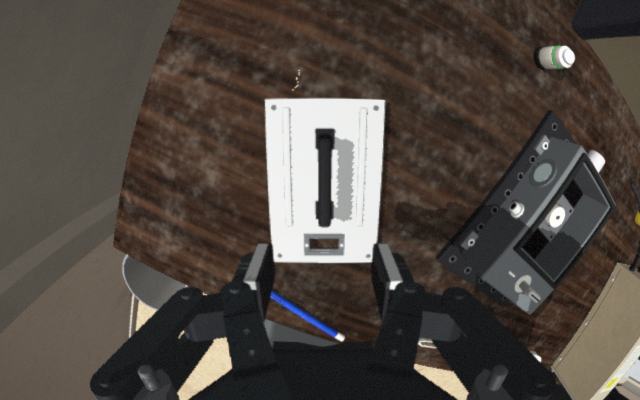

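The cover matches the prediction within a few pixels: corners (266,100), (385,99), (379,262) and (273,263), with the handle along x=325. I'll descend and grip the bar.

```bash
python3 -m inch '[{"ax":0,"ay":0,"az":0,"x":2.5,"y":30,"z":3,"hand":-0.2},{"ax":0,"ay":0,"az":0,"x":0,"y":35,"z":0,"hand":-0.2},{"ax":0,"ay":0,"az":0,"x":0,"y":35,"z":0,"hand":-0.2},{"ax":0,"ay":0,"az":0,"x":0,"y":25,"z":0,"hand":-0.2},{"ax":0,"ay":0,"az":0,"x":0,"y":11,"z":0,"hand":-0.2}]' 80
python3 -m inch '[{"ax":0,"ay":0,"az":0,"x":0,"y":0,"z":0,"hand":-0.2},{"ax":0,"ay":0,"az":0,"x":0,"y":0,"z":0,"hand":1},{"ax":0,"ay":0,"az":0,"x":0,"y":0,"z":0,"hand":1},{"ax":0,"ay":0,"az":0,"x":0,"y":0,"z":0,"hand":1},{"ax":0,"ay":0,"az":0,"x":0,"y":0,"z":0,"hand":1}]' 80
python3 -m inch '[{"ax":0,"ay":0,"az":0,"x":0,"y":0,"z":0,"hand":1},{"ax":0,"ay":0,"az":0,"x":0,"y":0,"z":0,"hand":1}]' 80
python3 -c "
from h import *
s=get_state();print(tyaw(s),R.from_quat(s['tcp_rot']).as_matrix().T@s['contact_force'])"
```

```text
time: 7.08
eef_pos: [0.4747, 0.1737, 0.033]
tcp_rot: [0.599, -0.381, 0.377, -0.595]
contact_force: [-1.3, 0.2, -0.1]
opening: 0.601
time: 7.5
eef_pos: [0.4797, 0.1748, 0.0398]
tcp_rot: [-0.595, 0.379, -0.381, 0.598]
contact_force: [-1.0, 1.0, 5.3]
opening: 0.116
time: 7.67
eef_pos: [0.4797, 0.1748, 0.0397]
tcp_rot: [-0.595, 0.379, -0.381, 0.598]
contact_force: [-0.8, 1.1, 5.9]
opening: 0.121
-1.133947612369498 [-1.30437446 -5.94074727 -0.28650278]
```

```bash
python3 -m inch '[{"ax":0,"ay":0,"az":0,"x":0,"y":-8,"z":0,"hand":1},{"ax":0,"ay":0,"az":0,"x":0,"y":-15,"z":0,"hand":1},{"ax":0,"ay":0,"az":0,"x":0,"y":-25,"z":0,"hand":1},{"ax":0,"ay":0,"az":0,"x":0,"y":-30,"z":0,"hand":1},{"ax":0,"ay":0,"az":0,"x":0,"y":-30,"z":0,"hand":1}]' 100
python3 -m inch '[{"ax":0,"ay":0,"az":0,"x":0,"y":-30,"z":0,"hand":1},{"ax":0,"ay":0,"az":0,"x":0,"y":-10,"z":0,"hand":1},{"ax":0,"ay":0,"az":0,"x":0,"y":0,"z":0,"hand":1},{"ax":0,"ay":0,"az":0,"x":0,"y":0,"z":0,"hand":1}]' 100
python3 - <<'E'
from h import *
c,s=shot("wrist");print(s["contact_force"],tyaw(s),s["eef_pos"])
ch=[.5385,-.0793,.0,-.174]
H=place(ch,[.012+.0025,0,.066])[0]
go(s,[H[0],H[1],.19],-.174-np.pi/2)
E
```

```text
time: 8.08
eef_pos: [0.4765, 0.174, 0.1456]
tcp_rot: [0.597, -0.38, 0.379, -0.596]
contact_force: [1.0, 0.4, -2.1]
opening: 0.11
time: 8.42
eef_pos: [0.4773, 0.1742, 0.1845]
tcp_rot: [0.597, -0.38, 0.38, -0.596]
contact_force: [-0.3, 0.7, -3.0]
opening: 0.112
[-0.33072143  0.74213249 -3.01422789] -1.1339170199802442 [0.47733701 0.17420086 0.18452816]
ay 0.611 | after turn x,y,z [239.1  -5.5 118.6] | before turn [263.9  -5.5 -40. ]
```

```bash
python3 -m inch '[{"ax":0,"ay":0,"az":0,"x":20,"y":0,"z":-5,"hand":1},{"ax":0,"ay":0,"az":0,"x":30,"y":0,"z":-5,"hand":1},{"ax":0,"ay":0,"az":0,"x":35,"y":0,"z":-5,"hand":1},{"ax":0,"ay":0,"az":0,"x":35,"y":0,"z":-5,"hand":1},{"ax":0,"ay":0,"az":0,"x":35,"y":0,"z":-5,"hand":1}]' |grep eef
python3 -m inch '[{"ax":0,"ay":0,"az":0,"x":35,"y":0,"z":-5,"hand":1},{"ax":0,"ay":0,"az":0,"x":35,"y":0,"z":-5,"hand":1},{"ax":0,"ay":0,"az":0,"x":25,"y":0,"z":-5,"hand":1},{"ax":0,"ay":0,"az":0,"x":14,"y":0,"z":0,"hand":1},{"ax":0,"ay":0.09,"az":0,"x":0,"y":0,"z":0,"hand":1}]' |grep eef
python3 -m inch '[{"ax":0,"ay":0.12,"az":0,"x":0,"y":0,"z":0,"hand":1},{"ax":0,"ay":0.12,"az":0,"x":0,"y":0,"z":0,"hand":1},{"ax":0,"ay":0.12,"az":0,"x":0,"y":0,"z":0,"hand":1},{"ax":0,"ay":0.1,"az":0,"x":0,"y":0,"z":0,"hand":1},{"ax":0,"ay":0.06,"az":0,"x":0,"y":0,"z":0,"hand":1}]' |grep eef
python3 -m inch '[{"ax":0,"ay":0,"az":0,"x":0,"y":0,"z":0,"hand":1},{"ax":0,"ay":0,"az":0,"x":0,"y":0,"z":0,"hand":1},{"ax":0,"ay":0,"az":0,"x":0,"y":0,"z":0,"hand":1}]'
python3 - <<'E'
from h import *
c,s=shot("wrist");cv2.imwrite("pics/w6.png",c["img"][:,:,::-1])
ch=[.5385,-.0793,.0,-.174]
H=place(ch,[.0145,0,.066])[0];go(s,[H[0],H[1],.13],-.174-np.pi/2);print(tyaw(s),s["qpos"],s["contact_force"])
E
```

```text
eef_pos: [0.5192, 0.0222, 0.1819]
eef_pos: [0.553, -0.0842, 0.1824]
eef_pos: [0.552, -0.0808, 0.1823]
time: 9.97
eef_pos: [0.5527, -0.0812, 0.1839]
tcp_rot: [-0.456, 0.542, -0.54, 0.455]
contact_force: [0.0, -1.1, -2.8]
opening: 0.11
ay 0.003 | after turn x,y,z [ 0.5 53.9  0.1] | before turn [ 0.5 53.9  0.1]
-1.7422630655929463 [-3.27612228e-01  8.87840826e-02  1.91583396e+00  1.54799115e-04
  1.13950937e+00  1.41458529e+00] [ 0.04308625 -1.05353906 -2.77222039]
```

View pics/w6.png

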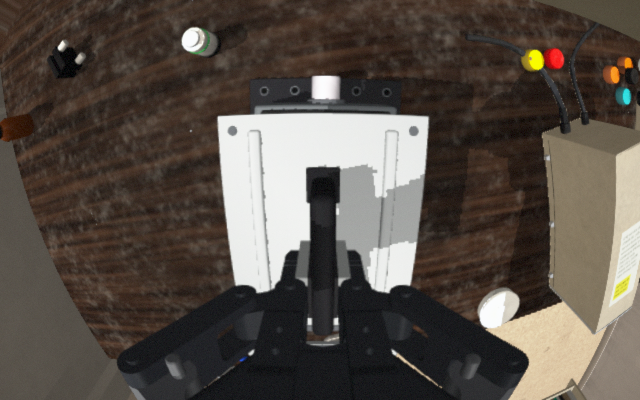

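Cover held over the chamber: its far corners are at (219,117) and (428,117), and its edges run down to (237,290) and (414,288). The slot is hidden behind the fingers. I'll work out the cover's pose in the hand by fitting w5, taken before the grasp, and w6.

Run:
```python
from h import *
c,s=shot("wrist")
# w6: cover pose in tool: world at current pose; params x,y,z,yaw
img=c["img"].astype(float).mean(2)
# subpixel far edge/side edges: search bright transition along lines
def hedge(col,r0,r1): g=np.diff(img[r0:r1,col]);i=g.argmax();return r0+i+.5
def vedge(row,c0,c1,sg): g=sg*np.diff(img[row,c0:c1]);i=g.argmax();return c0+i+.5
top=np.array([(u,hedge(u,105,130)) for u in (235,250,270,380,400,415)])
lef=np.array([(vedge(v,205,250,1),v) for v in (130,160,190,220,250,275)])
rig=np.array([(vedge(v,400,440,-1),v) for v in (130,160,190,220,250,275)])
print(top[:,1],lef[:,0],rig[:,0])
def seg(p,A,B,uv):
    P=proj(c,place(p,np.array([A+(B-A)*t for t in np.linspace(0,1,60)])))
    res=[]
    for q in uv:
        i=np.argmin(((P-q)**2).sum(1));i=min(max(i,1),58);t=P[i+1]-P[i-1];t/=np.linalg.norm(t);d=q-P[i];res.append(d[0]*t[1]-d[1]*t[0])
    return res
a=lambda *v:np.array(v)/1e3
f=lambda p:np.r_[seg(p,a(86,56,4),a(86,-56,4),top),seg(p,a(-86,56,4),a(86,56,4),lef),seg(p,a(-86,-56,4),a(86,-56,4),rig)]
r=least_squares(f,[.5385,-.0793,.152,-.174],x_scale=[.01,.01,.01,.1]);p=r.x
print("cover world",p.round(4),np.abs(r.fun).max())
e=s["eef_pos"];print("tcp",e,"tcp-cover z",e[2]-p[2],"tcp in cover",(R.from_euler("z",-p[3]).apply(e-p[:3])*1e3).round(1))
y=tyaw(s)+np.pi/2;print("yaw tool",y,"tcp-handle expected cover origin", e[:2]-R.from_euler("z",y).apply([.0145,0,0])[:2])
```

```text
[114.5 114.5 113.5 113.5 114.5 115.5] [217.5 219.5 222.5 225.5 229.5 233.5] [427.5 425.5 422.5 419.5 415.5 411.5]
cover world [ 0.5406 -0.0785  0.1526 -0.1732] 0.35554299851304316
tcp [ 0.55293605 -0.08141755  0.1843267 ] tcp-cover z 0.03173479844436522 tcp in cover [12.6 -0.7 31.7]
yaw tool -0.17182095821596932 tcp-handle expected cover origin [ 0.53864956 -0.07893838]
```

```bash
python3 - <<'E'
from h import *
s=get_state();ch=[.5386,-.0793,.0,-.174]
H=place(ch,[.0134,-.0004,.066])[0];go(s,[H[0],H[1],.133],-.174-np.pi/2)
E
python3 -m inch '[{"ax":0,"ay":0,"az":0,"x":0.5,"y":20,"z":-1,"hand":1},{"ax":0,"ay":0,"az":0,"x":0,"y":20,"z":0,"hand":1},{"ax":0,"ay":0,"az":0,"x":0,"y":11,"z":0,"hand":1},{"ax":0,"ay":0,"az":0,"x":0,"y":0,"z":0,"hand":1},{"ax":0,"ay":0,"az":0,"x":0,"y":0,"z":0,"hand":1}]' 100
python3 -m inch '[{"ax":0,"ay":0,"az":0,"x":0,"y":0,"z":0,"hand":1},{"ax":0,"ay":0,"az":0,"x":0,"y":0,"z":0,"hand":1}]' 100
python3 - <<'E'
from h import *
s=get_state();ch=[.5386,-.0793,.0,-.174]
H=place(ch,[.0134,-.0004,.066])[0];go(s,[H[0],H[1],.133],-.174-np.pi/2)
t,_=shot("top");d,_=shot("side")
A=cv2.resize(t["img"][170:270,350:450,::-1],None,fx=4,fy=4,interpolation=cv2.INTER_CUBIC)
B=cv2.resize(d["img"][190:290,225:325,::-1],None,fx=4,fy=4,interpolation=cv2.INTER_CUBIC)
cv2.imwrite("pics/ts.png",np.hstack([A,B]))
S=place([*s["eef_pos"][:2],0,-.174],[-.0134-.064,.0004,s["eef_pos"][2]-.0317+.004]);W=np.array([[.4755,-.0682,.094]])
print("slot exp",(proj(t,S)-[350,170])*4,(proj(d,S)-[225,190])*4,"wing",(proj(t,W)-[350,170])*4,(proj(d,W)-[225,190])*4)
E
```

```text
ay 0.002 | after turn x,y,z [ 0.7 51.6 -1.2] | before turn [ 0.7 51.6 -1.2]
time: 10.48
eef_pos: [0.5519, -0.082, 0.1337]
tcp_rot: [-0.455, 0.542, -0.541, 0.455]
contact_force: [-0.3, 1.2, -2.6]
opening: 0.11
time: 10.65
eef_pos: [0.5534, -0.0825, 0.1359]
tcp_rot: [0.454, -0.54, 0.542, -0.455]
contact_force: [-0.2, 1.3, -2.3]
opening: 0.112
ay 0.001 | after turn x,y,z [-0.2  2.9 -1.7] | before turn [-0.2  2.9 -1.7]
slot exp [[197.62442462 301.8124186 ]] [[164.4575104  124.83818607]] wing [[190.87093732 305.56404224]] [[163.41659774 148.01433089]]
```

View pics/ts.png

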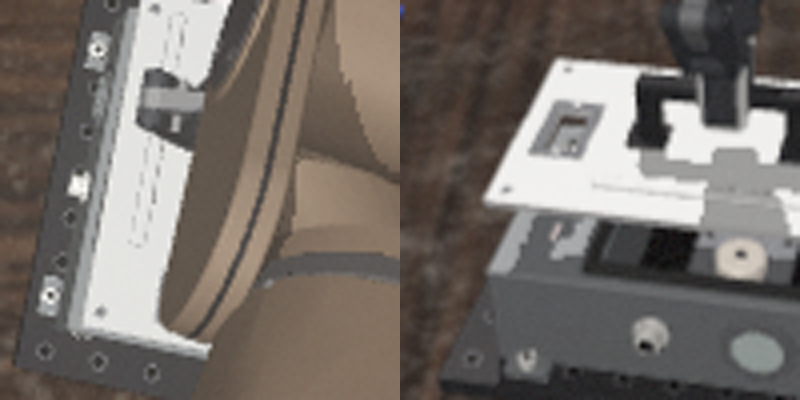

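The arm hides the slot in the top view. In the side view (4x, offset 400), the slot centre is about (570,130). The cover's near corners are at (485,205) and (558,60), and the chamber's deck corner is about (488,272). I'll compare the residuals of the cover and the chamber within this same camera.

Run:
```python
from h import *
d,s=shot("side");e=s["eef_pos"]
cv=[*place([e[0],e[1],0,-.1725],[-.0134,.0004,0])[0][:2],e[2]-.0317,-.1725];ch=[.5385,-.0793,0,-.174]
k=lambda u:np.array(u)/4+[225-100,190]-.375
pr=lambda n,p,L,uv:print(n,((proj(d,place(p,np.array(L)/1e3))-k(uv))).round(2).tolist())
pr("cover corners, slot",cv,[(-86,-56,4),(-86,56,4),(-64,0,4)],[(485,205),(558,60),(570,130)])
pr("chamber corner",ch,[(-88,-58,66)],[(488,272)])
J=proj(d,place(cv,np.array([(0,0,0),(10,0,0),(0,10,0),(0,0,10)])/1e3));print("px per 10mm x,y,z",(J[1:]-J[0]).round(2).tolist())
# side0 fastener/chamber near edges
a=cv2.imread("pics/side0.png");print(proj(d,place(ch,np.array([(-88,-58,66),(-88,58,66),(88,-58,66),(-64,0,94)])/1e3)).round(1).tolist())
cv2.imwrite("pics/s0c.png",np.hstack([cv2.resize(a[205:305,230:330],None,fx=4,fy=4,interpolation=cv2.INTER_CUBIC),cv2.resize(a[205:305,290:390],None,fx=4,fy=4,interpolation=cv2.INTER_CUBIC)]))
```

```text
cover corners, slot [[-0.82, -2.08], [-0.72, -0.78], [-1.14, -0.82]]
chamber corner [[-1.22, -0.73]]
px per 10mm x,y,z [[5.22, 0.54], [1.11, -3.19], [-0.17, -4.26]]
[[245.4, 256.9], [263.8, 219.6], [340.6, 268.2], [265.8, 227.0]]
```

View pics/s0c.png

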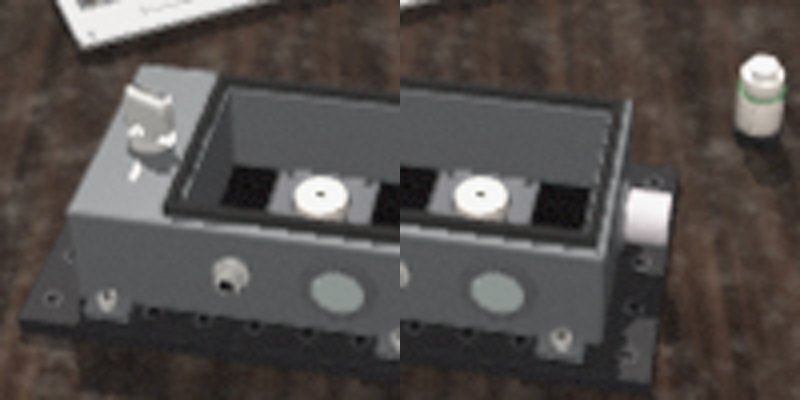

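The side view's cover and chamber residuals agree within about 1 px, so the cover is centred to roughly 2 mm. I'll descend in steps and watch the force.

```bash
cat > st.py <<'E'
from h import *
s=get_state();ch=[.5386,-.0793,.0,-.174]
H=place(ch,[.0134,-.0004,.066])[0];go(s,[H[0],H[1],.0977],-.174-np.pi/2)
M=R.from_quat(s["tcp_rot"]).as_matrix()
print("t",s["time"],"tool force x,y,z",(M.T@s["contact_force"]).round(1),"torque",(M.T@s["wrist_torque"]).round(2),"tilt",M[:2,1].round(4),"open",s["opening"])
E
python3 -m inch '[{"ax":0,"ay":0,"az":0,"x":0,"y":0,"z":-1.5,"hand":1},{"ax":0,"ay":0,"az":0,"x":0,"y":0,"z":0,"hand":1},{"ax":0,"ay":0,"az":0,"x":0,"y":0,"z":0,"hand":1},{"ax":0,"ay":0,"az":0,"x":0,"y":0,"z":0,"hand":1},{"ax":0,"ay":0,"az":0,"x":0,"y":0,"z":0,"hand":1}]' 100 | grep eef; python3 st.py
python3 -m inch '[{"ax":0,"ay":0,"az":0,"x":0,"y":4,"z":0,"hand":1},{"ax":0,"ay":0,"az":0,"x":0,"y":4,"z":0,"hand":1},{"ax":0,"ay":0,"az":0,"x":0,"y":4,"z":0,"hand":1},{"ax":0,"ay":0,"az":0,"x":0,"y":0,"z":0,"hand":1},{"ax":0,"ay":0,"az":0,"x":0,"y":0,"z":0,"hand":1}]' 100 |grep eef; python3 st.py
```

```text
eef_pos: [0.5508, -0.0819, 0.1343]
ay 0.001 | after turn x,y,z [-0.  36.6  0.9] | before turn [-0.  36.6  0.9]
t 11.2167 tool force x,y,z [-0.3  2.  -0. ] torque [ 0.02 -0.01  0.01] tilt [ 0. -0.] open 0.11162672789133324
eef_pos: [0.5504, -0.0817, 0.1216]
ay 0.001 | after turn x,y,z [ 0.1 23.9  1.4] | before turn [ 0.1 23.9  1.4]
t 11.6333 tool force x,y,z [0.2 3.2 0.6] torque [ 0.05 -0.03 -0.03] tilt [-0.0014  0.0005] open 0.11208291670874251
```

```bash
python3 -m inch '[{"ax":0,"ay":0,"az":0,"x":0,"y":3,"z":1,"hand":1},{"ax":0,"ay":0,"az":0,"x":0,"y":3,"z":0,"hand":1},{"ax":0,"ay":0,"az":0,"x":0,"y":3,"z":0,"hand":1},{"ax":0,"ay":0,"az":0,"x":0,"y":0,"z":0,"hand":1},{"ax":0,"ay":0,"az":0,"x":0,"y":0,"z":0,"hand":1}]' 100 | grep eef; python3 st.py
python3 -m inch '[{"ax":0,"ay":0,"az":0,"x":0,"y":2,"z":0,"hand":1},{"ax":0,"ay":0,"az":0,"x":0,"y":2,"z":0,"hand":1},{"ax":0,"ay":0,"az":0,"x":0,"y":2,"z":0,"hand":1},{"ax":0,"ay":0,"az":0,"x":0,"y":0,"z":0,"hand":1},{"ax":0,"ay":0,"az":0,"x":0,"y":0,"z":0,"hand":1}]' 100 |grep eef; python3 st.py
```

```text
eef_pos: [0.5516, -0.082, 0.113]
ay 0.001 | after turn x,y,z [ 0.  15.3  0.2] | before turn [ 0.  15.3  0.2]
t 12.05 tool force x,y,z [-0.4  3.5  0.1] torque [ 0.03 -0.03  0.  ] tilt [-0.0007  0.0002] open 0.10859526784505516
eef_pos: [0.5517, -0.082, 0.1071]
ay 0.001 | after turn x,y,z [0.  9.4 0.1] | before turn [0.  9.4 0.1]
t 12.4667 tool force x,y,z [-0.2  1.8  0.2] torque [ 0.03 -0.01  0.01] tilt [-0.0005  0.0002] open 0.10893588123634398
```

```bash
python3 -m inch '[{"ax":0,"ay":0,"az":0,"x":0,"y":1.5,"z":0,"hand":1},{"ax":0,"ay":0,"az":0,"x":0,"y":1.5,"z":0,"hand":1},{"ax":0,"ay":0,"az":0,"x":0,"y":1.5,"z":0,"hand":1},{"ax":0,"ay":0,"az":0,"x":0,"y":0,"z":0,"hand":1},{"ax":0,"ay":0,"az":0,"x":0,"y":0,"z":0,"hand":1}]' 100 | grep eef; python3 st.py
python3 -m inch '[{"ax":0,"ay":0,"az":0,"x":0,"y":1.5,"z":0,"hand":1},{"ax":0,"ay":0,"az":0,"x":0,"y":1.5,"z":0,"hand":1},{"ax":0,"ay":0,"az":0,"x":0,"y":0,"z":0,"hand":1},{"ax":0,"ay":0,"az":0,"x":0,"y":0,"z":0,"hand":1}]' 100 |grep eef; python3 st.py
```

```text
eef_pos: [0.5519, -0.0821, 0.1029]
ay 0.001 | after turn x,y,z [-0.   5.2 -0.2] | before turn [-0.   5.2 -0.2]
t 12.8833 tool force x,y,z [-0.1  2.   1.4] torque [ 0.03 -0.   -0.07] tilt [ 0.0003 -0.0001] open 0.11376320667984124
eef_pos: [0.552, -0.0821, 0.1006]
ay 0.001 | after turn x,y,z [-0.   2.9 -0.3] | before turn [-0.   2.9 -0.3]
t 13.2167 tool force x,y,z [ 0.3 -4.8 -3.4] torque [-0.51  0.02  0.  ] tilt [ 0.0001 -0.0002] open 0.1131258234003963
```

```bash
python3 -m inch '[{"ax":0,"ay":0,"az":0,"x":0,"y":1.5,"z":0,"hand":1},{"ax":0,"ay":0,"az":0,"x":0,"y":1.5,"z":0,"hand":1},{"ax":0,"ay":0,"az":0,"x":0,"y":0,"z":0,"hand":1},{"ax":0,"ay":0,"az":0,"x":0,"y":0,"z":0,"hand":1}]' 100 | grep eef; python3 st.py
python3 -m inch '[{"ax":0,"ay":0,"az":0,"x":0,"y":1,"z":0,"hand":1},{"ax":0,"ay":0,"az":0,"x":0,"y":1,"z":0,"hand":1},{"ax":0,"ay":0,"az":0,"x":0,"y":0,"z":0,"hand":1},{"ax":0,"ay":0,"az":0,"x":0,"y":0,"z":0,"hand":1}]' 100 |grep eef; python3 st.py
```

```text
eef_pos: [0.552, -0.0821, 0.098]
ay 0.001 | after turn x,y,z [-0.   0.3 -0.3] | before turn [-0.   0.3 -0.3]
t 13.55 tool force x,y,z [ 0.4 -7.  -5.1] torque [-0.77  0.01  0.05] tilt [-0.     -0.0001] open 0.10838340195423142
eef_pos: [0.552, -0.0821, 0.0978]
ay 0.001 | after turn x,y,z [-0.1  0.1 -0.3] | before turn [-0.1  0.1 -0.3]
t 13.8833 tool force x,y,z [ -1.1 -16.5 -10.4] torque [-1.48  0.03  0.07] tilt [-0.0012 -0.0001] open 0.1140495558539435
```

Hard stop at z = 0.0978, which matches the rim. There is a sideways load of about 10 N along the bar, so I'll ease up slightly, shift 1.5 mm back and press again.

```bash
python3 -m inch '[{"ax":0,"ay":0,"az":0,"x":0,"y":-2,"z":0,"hand":1},{"ax":0,"ay":0,"az":0,"x":0,"y":-1,"z":-1.5,"hand":1},{"ax":0,"ay":0,"az":0,"x":0,"y":0,"z":0,"hand":1},{"ax":0,"ay":0,"az":0,"x":0,"y":0,"z":0,"hand":1}]' 100 | grep eef; python3 st.py
python3 -m inch '[{"ax":0,"ay":0,"az":0,"x":0,"y":1.5,"z":0,"hand":1},{"ax":0,"ay":0,"az":0,"x":0,"y":1.5,"z":0,"hand":1},{"ax":0,"ay":0,"az":0,"x":0,"y":0,"z":0,"hand":1},{"ax":0,"ay":0,"az":0,"x":0,"y":0,"z":0,"hand":1}]' 100 |grep eef; python3 st.py
```

```text
eef_pos: [0.5519, -0.0821, 0.0996]
ay 0.001 | after turn x,y,z [-0.1  1.9 -0.2] | before turn [-0.1  1.9 -0.2]
t 14.2167 tool force x,y,z [-1.2 -6.7 -1.6] torque [-0.19 -0.07  0.14] tilt [ 0.0044 -0.001 ] open 0.10958748142140935
eef_pos: [0.5519, -0.0821, 0.0978]
ay 0.001 | after turn x,y,z [-0.1  0.1 -0.2] | before turn [-0.1  0.1 -0.2]
t 14.55 tool force x,y,z [ -1.5 -13.8  -5. ] torque [-0.82  0.01  0.11] tilt [ 0.0032 -0.0008] open 0.11149492079084403
```

```bash
python3 -m inch '[{"ax":0,"ay":0,"az":0,"x":0,"y":1.5,"z":0,"hand":1},{"ax":0,"ay":0,"az":0,"x":0,"y":0.5,"z":0,"hand":1},{"ax":0,"ay":0,"az":0,"x":0,"y":0,"z":0,"hand":1},{"ax":0,"ay":0,"az":0,"x":0,"y":0,"z":0,"hand":1},{"ax":0,"ay":0,"az":0,"x":0,"y":0,"z":0,"hand":1}]' 100 | grep eef; python3 st.py
python3 - <<'E'
from h import *
# numeric check: cover plane in the wrist view (edges), and puck hidden; side view slot/wing
c,s=shot("wrist");img=c["img"].astype(float).mean(2)
def seg(p,A,B,uv):
    P=proj(c,R.from_euler("zyx",[p[3],p[4],p[5]]).apply(np.array([A+(B-A)*t for t in np.linspace(0,1,60)]))+p[:3]);o=[]
    for q in uv:
        i=np.clip(np.argmin(((P-q)**2).sum(1)),1,58);t=P[i+1]-P[i-1];t/=np.linalg.norm(t);d=q-P[i];o.append(d[0]*t[1]-d[1]*t[0])
    return o
top=np.array([(u,105+np.diff(img[105:130,u]).argmax()+.5) for u in (235,250,270,380,400,415)])
lef=np.array([(205+np.diff(img[v,205:250]).argmax()+.5,v) for v in range(130,280,15)])
rig=np.array([(400+(-np.diff(img[v,400:440])).argmax()+.5,v) for v in range(130,280,15)])
print(top[:,1],lef[:,0],rig[:,0])
a=lambda *v:np.array(v)/1e3
f=lambda q:np.r_[seg([*q,0,0],a(86,56,4),a(86,-56,4),top),seg([*q,0,0],a(-86,56,4),a(86,56,4),lef),seg([*q,0,0],a(-86,-56,4),a(86,-56,4),rig)]
r=least_squares(f,[.5385,-.0793,.066,-.174],x_scale=[.01,.01,.01,.1]);print("cover world",r.x.round(4),"max res px",np.abs(r.fun).max())
E
```

```text
eef_pos: [0.552, -0.0821, 0.0978]
ay 0.001 | after turn x,y,z [-0.   0.1 -0.2] | before turn [-0.   0.1 -0.2]
t 14.9667 tool force x,y,z [ -1.2 -22.8  -8.7] torque [-1.58  0.13  0.18] tilt [ 0.0022 -0.0007] open 0.11061391133450592
[115.5 114.5 113.5 113.5 114.5 115.5] [217.5 218.5 219.5 220.5 222.5 223.5 225.5 227.5 224.5 231.5] [427.5 426.5 425.5 423.5 423.5 421.5 419.5 417.5 415.5 412.5]
cover world [ 0.5398 -0.0789  0.0666 -0.1776] max res px 4.288657951225577
```

```bash
python3 -c "
from plant import sign_off,get_state
s=get_state();print(s['time'],s['eef_pos'],s['contact_force'],s['opening']);print(sign_off())"
```

```text
15.0167 [ 0.55197299 -0.08210133  0.09777357] [-9.90080332  2.47558153 22.25940327] 0.11143755975140562
the job is handed in; nothing more can be done
None
```

I turned the wing fastener by about 1.13 rad, put the cover on over it and pressed it down to the metal rim. I handed the job in at 15.0 s with the arm still holding the cover down.

**Last checks**
- **Fastener:** a close picture taken after the turn showed the slot in line with both white marks.
- **Cover height:** as I pressed, the seal resisted from about TCP z 0.1027. Travel then stopped hard at z 0.0978, against 0.0977 expected for the cover on the rim. More push moved it no further.
- **Hold:** I handed in pressing with about 22 N, plus the cover's weight of about 3 N. The seal needs 11 N, and the grip command was 100 N.
- **Cover position:** the final wrist-camera fit put it within about 1.4 mm of home and 0.004 rad in yaw. Fit and arm pose differed by about 1 mm, within calibration, but that fit had one outlying edge point of 4 px.

**What was not confirmed or disagreed**
- **Side load:** about 9 to 10 N remained along the handle bar. It did not move the cover and did not fully go away when I eased off and shifted 1.5 mm back, so it looks like friction with the seal or rim.
- **Fastener through the slot:** the arm hid the slot from the top and wrist cameras, and I took no side picture after seating the cover. I infer it from the cover reaching rim height without any jam.
- **Puck and bystanders:** the puck was in its pocket in the last picture before covering, and the arm did not go near the objective, bottle or mirror mount. I did not recheck them at the end.

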